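# Clip a sample slide into the inspection stage

## Robot

A 6-joint arm with a two-finger parallel gripper is mounted at the origin on the work surface. World frame = base frame: x ahead of the robot, y to its left, z up, the work surface at z = 0. Lengths are in m, angles in rad, forces in N, time in s.
With the tool pointing down it reaches from about 0.375 to 0.75 m from the base axis. Payload 9 kg.
Tool frame: the origin (TCP) lies midway between the tips of the shut fingers; the grasp point (between the pads) lies 19 mm behind it; z points along the fingers, y is the line along which they close (so a half turn about z gives the same grasp; the last joint's range is limited). The gripper opens to 85 mm and grips with 20 to 120 N. Pads are 22 mm wide; open, the fingers measure 114 mm over their backs; the gripper's body (76 mm by 85 mm) begins 54 mm behind the grasp point. The pads swing forward as they close: fully open they stand 13 mm farther back than shut.
Start: joints at [1.018, 0.104, 0.097, 1.564, 0, 1.353], TCP at [0.197, 0.567, 0.199] pointing down, gripper open.
Joint ranges: [-2.99, 2.99], [-0.84, 1.86], [-1.1, 1.16], [-1.84, 2.11], [-1.51, 1.56], [-3.14, 3.14]. Speed limits (rad/s): [2.22, 2.22, 2.57, 3.14, 3.14, 3.14].

## Interface

Orientations are given as a rotation vector (axis times angle).
In Python, from plant import r gives the robot as it stands. The module is installed in compiled form; this text tells all that it offers.
- The arm moves only by the tool arm_command, never from a script. Its argument "increments" is a list of rows, each a list of 6 numbers: the shift along the world's x, y, z in cm, then the turn, a rotation vector about the world's x, y, z in rad. A call has 1 to 5 rows; each row is the pose to reach, as a shift and turn from the pose commanded when the call began; what a row does not reach only later rows make up. A row lasts 1/10 s, in which the tool goes at most 50 mm and 8.59 degrees, less where a joint would pass 70% of its speed; a pose out of reach is approached as far as the arm can. A call with a gripper value outside its range is refused whole. "jaw" is the finger opening in cm, from 0 to 8.54, set as the call begins (left out, the last holds). The fingers move at their own pace and stop on an object; the grip force is fixed at half the most. Time passes only in rows, so rows that repeat a pose let the fingers close. It gives the time, the measured TCP pose, the force, the opening and the grip force at its end, in the units of the state.
- r.read_state(): the state, without advancing time (a new reading comes with each control period).
- r.camera(name): name is "scene" or "top" or "wrist"; returns a dict with "img" (400x640x3 uint8, red, green, blue), "fx", "fy", "cx", "cy" (pixels), "view" (4x4, takes a point from world to camera coordinates). Camera axes: x right, y down, z forward; pixel columns grow to the right and rows downward; lengths in m; the calibration is good to about 2 mm. A picture is of the moment at which its call begins. There is no depth.
- r.finish_job(): hands the job in; it is judged then, once.
The state is a dict: "time": time; "q": joint angles; "dq": joint speeds; "effort": joint torques, N m; "eef_pos": TCP position; "ee_rot": TCP orientation; "force": force on the tool from outside, world axes, zero at the start; "ft_torque": the same for the moment, N m; "opening": finger opening in m; "finger_force": force on a finger pad.
Only numpy, scipy, OpenCV 4.12 (cv2) and the standard library are available. Lean on these libraries where they do the work, as an engineer would, in place of code of your own. Each camera call takes 0.05 s, during which the arm holds its last target. There are 200 camera calls.

## Task

Pick up the steel sample slide by its blue tab and load it on the grey inspection stage: use the slide's long edge to draw the brass sprung arm back, lower the slide flat on the stage and let the arm come up so that the slide lies flush along the steel fixed edge. Then push it along that edge until it bears gently on the red end stop, let go and leave it clipped there. Go gently on the stage, its fixed edge, the stop and the arm (do not bend it back to its limit), and leave the carton, lock cylinder and screwdriver where they are.

Things in the scene. Friction and masses are not known exactly. Their poses are not given: they have to be found in the camera images.
- slide_grip (a point): Loose dark steel sample slide: plate 80 (own x) x 44 (y) x 10 mm, about 0.26 kg, with a blue upright grip tab at its centre, 40 mm along x, 12 mm thick along y, rising to 52 mm above the underside. Starts flat on the bench. This point: middle of the tab, 34 mm above the underside. z up. Either way round (half a turn) is as good.
- seat (a point): Where point slide_grip must finally be: 34 mm above the stage's flat top. Its x runs along the fixed edge to the red end stop, y points to the fixed edge, z up; all stage parts turn with it. When home, the slide's long axis is along x, its long side touches the fixed edge (face at y +22 mm) and its end the stop (face at x +40 mm).
- stage: Fixed inspection stage, 170 (x) x 130 (y) mm, bolted to the bench; its top is set anew each time, 12 to 24 mm above the bench. Its origin is 18 mm straight below the centre of its flat top; its axes are parallel to those of point seat, which lies 15 mm towards x and 10 mm towards y from there.
- plate: The stage's flat grey top plate, 170 x 130 x 6 mm, on which the slide lies. Origin: the centre of the plate's underside, 6 mm below the flat top. Rigid; keep the force on it under 20 N.
- fence: The fixed edge: a bright steel strip on the stage, 95 mm long along x, 12 mm wide, only 4 mm high above the stage's top. Origin: foot of the middle of its face (the face looks to -y); the strip lies from there to +y. Rigid; keep the force on it under 20 N.
- endstop: Red end stop on the stage, 12 mm along x, 40 mm along y, 4 mm high above the stage's top. Origin: foot of the middle of its face, which looks to -x. Rigid; keep the force on it under 12 N.
- clip (a joint): Angle in rad of the brass curved sprung arm, pivoted on the stage 72 mm to -x and 42 mm to -y of the seat. 0: at rest, its nose pin reaching over the seat; 0.19: bearing on a seated slide; grows as the arm is drawn back to -y; limit 0.5 (do not pass 0.45). Its spring pushes the pin to the fixed edge with about 4 N at rest, 5 N on a seated slide, 6 to 7 N drawn well back.
- clip_pin (a point): Upright brass nose pin on the arm's free end, 10 mm in diameter, from 1 to 12 mm above the stage's top (the arm's rod: 2 to 8 mm). This point: its centre, 6 mm above the top. At rest it is at x -1, y -13 mm from the seat, in the slide's way; a slide brought over the fixed edge with its underside 7 mm above the stage's top pushes it back with its long side until the slide can drop in.
- carton: Bystander: small white and blue carton 70 x 48 x 36 mm high, origin at the centre of its underside.
- lock: Bystander: upright brass lock cylinder 38 mm in diameter and 40 mm high, origin at the centre of its underside.
- driver: Bystander: screwdriver with a red handle, 180 mm long, lying along its own x axis.
There are look-alikes about, which are no part of the job. Of the things that look like the part that bears slide_grip, the largest one is meant.

How it is judged:
By the outcome, as a careful person would: the job done as asked, in the order asked, and still so for the second after the job is handed in, with the robot touching nothing.
It also fails if it takes over 67 s, if anything falls off the work surface, if the arm or the gripper's body presses on something with over 40 N, if the wrist force passes 120 N, or if a joint passes its speed limit or range.

## Working session

There is one attempt and no reset: what is moved stays moved. The work goes in short steps, Python scripts to look and compute and a tool call to move; the robot and the scene stay as the last step left them, time stands still between calls to the robot, and variables do not carry over. Pictures are saved under pics/ and viewed, at most 10 in all, crops included, and the job is handed in when it is done.

Besides the shell and the picture viewer there is one more tool, called after "Emit:" as name([rows], argument=value, ...), one row to a line, values as JSON. arm_command: Moves the arm, as the interface text tells. Its arguments: {"type":"object","properties":{"increments":{"type":"array"},"jaw":{"type":"number"}},"required":["increments"]}

```bash
mkdir -p pics
cat > h.py <<'E'
import numpy as np, cv2, json
from plant import r
def snap(cam,name,crop=None,scale=1):
    c=r.camera(cam); im=c["img"][:,:,::-1]
    np.savez(f"pics/{name}.npz",img=c["img"],view=c["view"],k=[c["fx"],c["fy"],c["cx"],c["cy"]])
    cv2.imwrite(f"pics/{name}_full.png",im)
    if crop: im=im[crop[1]:crop[3],crop[0]:crop[2]]
    cv2.imwrite(f"pics/{name}.png",cv2.resize(im,None,fx=scale,fy=scale,interpolation=cv2.INTER_CUBIC)); return c
def pix2z(name,uv,z):
    d=np.load(f"pics/{name}.npz");V=d["view"];fx,fy,cx,cy=d["k"];R=V[:3,:3];o=-R.T@V[:3,3]
    out=[]
    for u,v in np.atleast_2d(uv):
        w=R.T@np.array([(u-cx)/fx,(v-cy)/fy,1]); out.append(o+w*(z-o[2])/w[2])
    return np.array(out)
def proj(name,P):
    d=np.load(f"pics/{name}.npz");V=d["view"];fx,fy,cx,cy=d["k"]
    p=np.atleast_2d(P)@V[:3,:3].T+V[:3,3]; return np.c_[fx*p[:,0]/p[:,2]+cx,fy*p[:,1]/p[:,2]+cy]
E
python3 - <<'E'
from h import *
np.set_printoptions(precision=4,suppress=True)
a=snap("top","top1");b=snap("scene","scene1");c=snap("wrist","wrist1")
for x in (a,b,c):print(x["view"],x["fx"],x["cx"],x["cy"])
print(r.read_state())
cv2.imwrite("pics/two.png",cv2.resize(np.vstack([a["img"],b["img"]])[:,:,::-1],(480,600)))
E
```

```text
[[ 0.0295 -0.9996 -0.0037  0.0939]
 [-0.9968 -0.0292 -0.0743  0.5748]
 [ 0.0741  0.0058 -0.9972  0.827 ]
 [ 0.      0.      0.      1.    ]] 369.78271285170047 324.7130389622779 200.40468172133913
[[-0.3245  0.9458  0.008   0.0645]
 [ 0.5555  0.1974 -0.8078 -0.2947]
 [-0.7656 -0.2577 -0.5895  1.5595]
 [ 0.      0.      0.      1.    ]] 437.2203378005265 315.7252817976596 197.60493354207316
[[ 0.3292  0.9443 -0.0013 -0.5989]
 [ 0.8983 -0.3127  0.3086 -0.0382]
 [ 0.291  -0.1027 -0.9512  0.3815]
 [ 0.      0.      0.      1.    ]] 330.22462241213987 316.25827013720345 201.6966100321713
{'time': 0.15, 'q': array([ 1.0183,  0.1046,  0.0967,  1.5639, -0.    ,  1.3531]), 'dq': array([-0.0006, -0.0013,  0.0017,  0.0006, -0.0023,  0.0007]), 'effort': array([  0.0034, -55.7354,  50.4008,   0.0125,  -0.0003,   0.    ]), 'eef_pos': array([0.197 , 0.5664, 0.1986]), 'ee_rot': array([-0.5234, -3.0973,  0.0015]), 'force': array([-0.1707, -0.4733,  0.1871]), 'ft_torque': array([-0.0138, -0.0159, -0.0314]), 'finger_force': 0.0, 'opening': 0.08548581364604672}
```

View pics/top1.png

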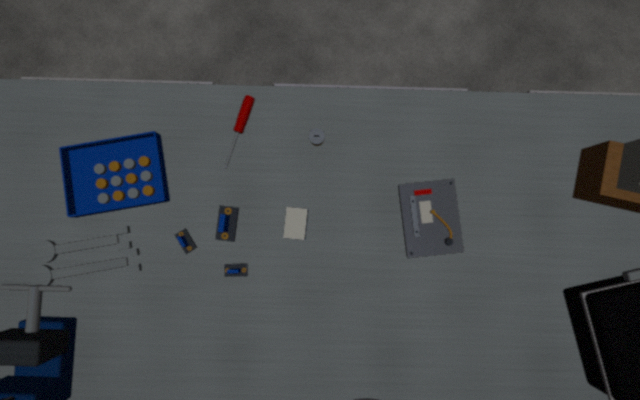

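View pics/scene1.png

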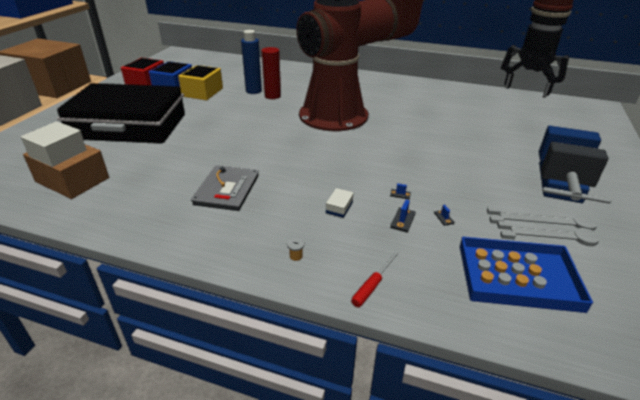

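Top view: the largest slide is at about (227,223), with its smaller look-alikes at (185,240) and (236,270). The stage is at about (432,218), the carton at (295,223), the lock at (317,138) and the driver at (240,130). I'll enlarge both work areas.

Run:
```python
from h import *
im=cv2.imread("pics/top1_full.png")
a=im[195:250,200:255];b=im[170:265,390:475]
f=lambda x,s:cv2.convertScaleAbs(cv2.resize(x,None,fx=s,fy=s,interpolation=cv2.INTER_CUBIC),alpha=1.7)
A=f(a,6);B=f(b,6);C=np.zeros((570,850,3),np.uint8);C[:330,:330]=A;C[:570,335:335+510]=B
cv2.imwrite("pics/c1.png",C[:,:800] if 0 else cv2.resize(C,(800,536)))
```

```text
(no output)
```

View pics/c1.png

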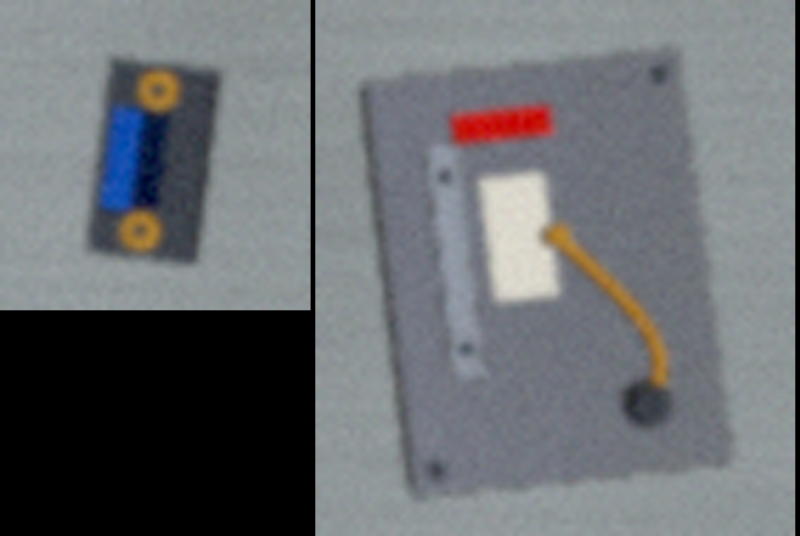

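Crop: slide plate corners are at (112,58), (220,70), (195,263) and (88,250). Stage top corners are about (370,85), (680,48), (733,465) and (418,495). The fence face runs (456,147)-(483,375), the stop face (453,143)-(552,133), and the pin is at (556,234).

Run:
```python
from h import *
np.set_printoptions(precision=4,suppress=True)
s=5.647
sl=np.array([(112,58),(220,70),(195,263),(88,250)])/s+[200,195]-.4
st=(np.array([(370,85),(680,48),(733,465),(418,495)])-[315.3,0])/s+[390,170]-.4
W=pix2z("top1",sl,.01);print(W[:,:2],W.mean(0),[np.linalg.norm(W[i]-W[i-1]) for i in range(4)])
l=(W[0]+W[1]-W[2]-W[3])/2;print("slide yaw",np.degrees(np.arctan2(l[1],l[0])))
for z in (.012,.018,.024):
    W=pix2z("top1",st,z);l=(W[0]+W[1]-W[2]-W[3])/2;m=(W[0]+W[3]-W[1]-W[2])/2
    print(z,W.mean(0),[np.linalg.norm(W[i]-W[i-1]) for i in range(4)],np.degrees(np.arctan2(l[1],l[0])),np.degrees(np.arctan2(-m[0],m[1])))
    f=(np.array([(456,147),(483,375),(453,143),(552,133),(556,234)])-[315.3,0])/s+[390,170]-.4
    print(pix2z("top1",f,z+.004))
from scipy.spatial.transform import Rotation as R
print(R.from_rotvec(r.read_state()['ee_rot']).as_matrix())
```

```text
[[0.5551 0.3553]
 [0.5514 0.3106]
 [0.4722 0.3171]
 [0.4762 0.3611]] [0.5137 0.336  0.01  ] [np.float64(0.07913364417577683), np.float64(0.04489328659370966), np.float64(0.07953172148328988), np.float64(0.04423696928011958)]
slide yaw -4.4689469680848335
0.012 [ 0.5396 -0.1363  0.012 ] [np.float64(0.16830910774350166), np.float64(0.12885472891815955), np.float64(0.17147612337650806), np.float64(0.12861949982792867)] 7.441406264609637 7.803495209445142
[[ 0.5893 -0.0963  0.016 ]
 [ 0.4968 -0.1083  0.016 ]
 [ 0.591  -0.095   0.016 ]
 [ 0.5962 -0.1354  0.016 ]
 [ 0.5549 -0.1374  0.016 ]]
0.018 [ 0.5394 -0.1346  0.018 ] [np.float64(0.16712907499620225), np.float64(0.1279513149448674), np.float64(0.17027388635156585), np.float64(0.12771773507037604)] 7.441406264609645 7.803495209445152
[[ 0.5888 -0.0949  0.022 ]
 [ 0.4969 -0.1068  0.022 ]
 [ 0.5904 -0.0936  0.022 ]
 [ 0.5956 -0.1337  0.022 ]
 [ 0.5546 -0.1357  0.022 ]]
0.024 [ 0.5392 -0.1329  0.024 ] [np.float64(0.1659490422489028), np.float64(0.12704790097157523), np.float64(0.16907164932662355), np.float64(0.12681597031282332)] 7.441406264609643 7.8034952094451375
[[ 0.5882 -0.0934  0.028 ]
 [ 0.497  -0.1053  0.028 ]
 [ 0.5898 -0.0922  0.028 ]
 [ 0.595  -0.1321  0.028 ]
 [ 0.5543 -0.134   0.028 ]]
[[-0.9445  0.3286 -0.0005]
 [ 0.3286  0.9445 -0.0009]
 [ 0.0002 -0.001  -1.    ]]
```

Emit:
arm_command([
  [5, -3.5, -1, 0, 0, 0.1],
  [9, -6.5, -2, 0, 0, 0.2],
  [13, -9.5, -3, 0, 0, 0.257],
  [17, -12.5, -4, 0, 0, 0.257],
  [20, -14.5, -5, 0, 0, 0.257],
], jaw=5)

```text
time: 0.65
eef_pos: [0.3967, 0.4215, 0.1496]
ee_rot: [0.122, 3.139, 0.001]
force: [0.1, 1.0, 0.6]
opening: 0.05
finger_force: 0.0
```

Emit:
arm_command([
  [4, -3, 0, 0, 0, 0],
  [8, -6, 0, 0, 0, 0],
  [11.5, -8.5, 0, 0, 0, 0],
  [11.5, -8.5, 0, 0, 0, 0],
])

```text
time: 1.05
eef_pos: [0.5141, 0.3343, 0.1489]
ee_rot: [0.13, 3.139, -0.001]
force: [-0.8, 1.1, -0.1]
opening: 0.0499
finger_force: 0.0
```

Run:
```python
from h import *
np.set_printoptions(precision=4,suppress=True)
from scipy.spatial.transform import Rotation as R
snap("wrist","w1")
im=cv2.imread("pics/w1_full.png");cv2.imwrite("pics/w1.png",cv2.convertScaleAbs(im,alpha=1.6))
s=r.read_state();print(s['eef_pos'],R.from_rotvec(s['ee_rot']).as_matrix())
p=proj("w1",[[.5137,.336,.01],[.5551,.3553,.01],[.5514,.3106,.01],[.4722,.3171,.01],[.4762,.3611,.01]]);print(p)
```

```text
[0.512 0.336 0.149] [[-0.9967  0.0815 -0.0008]
 [ 0.0815  0.9967 -0.0003]
 [ 0.0008 -0.0004 -1.    ]]
[[318.1947 180.7329]
 [340.4288 218.5589]
 [296.3477 218.5849]
 [294.6257 139.7948]
 [341.462  140.1318]]
```

View pics/w1.png

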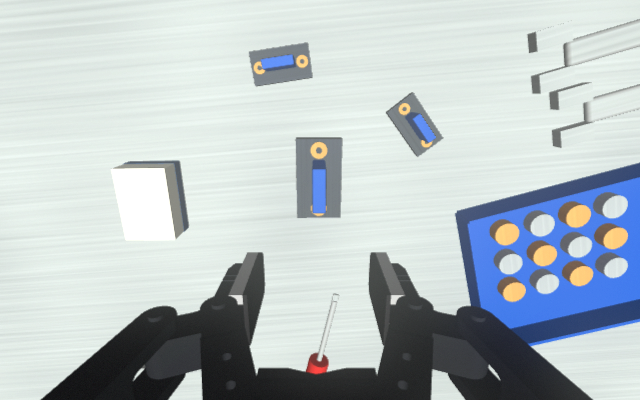

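The wrist view shows the slide at (296..342, 138..217), centred at (319,177.5) and square to the fingers. That agrees with the top view to within 2 mm. I'll descend and grip.

Emit:
arm_command([
  [0, 0, -4, 0, 0, 0],
  [0, 0, -8, 0, 0, 0],
  [0, 0.05, -11, 0, 0, 0],
  [0, 0.05, -13.3, 0, 0, 0],
  [0, 0.05, -13.3, 0, 0, 0],
])

```text
time: 1.6
eef_pos: [0.5065, 0.3382, 0.0128]
ee_rot: [-0.12, -3.133, 0.004]
force: [-0.3, -0.6, 0.5]
opening: 0.0501
finger_force: 0.0
```

Emit:
arm_command([
  [0, 0, 0, 0, 0, 0],
  [0, 0, 0, 0, 0, 0],
  [0, 0, 0, 0, 0, 0],
  [0, 0, 0, 0, 0, 0],
  [0, 0, 0, 0, 0, 0],
], jaw=0)

```text
time: 2.1
eef_pos: [0.5115, 0.3385, 0.0189]
ee_rot: [0.122, 3.137, 0.001]
force: [-1.5, -3.0, 6.3]
opening: 0.0085
finger_force: 58.8
```

Emit:
arm_command([
  [0, 0, 2, 0, 0, 0],
  [0, 0, 5, 0, 0, 0],
  [0, 0, 9, 0, 0, 0],
  [0, 0, 9, 0, 0, 0],
  [0, 0, 9, 0, 0, 0],
])

```text
time: 2.6
eef_pos: [0.5113, 0.3388, 0.1082]
ee_rot: [0.122, 3.137, 0.002]
force: [-0.0, -0.1, -3.4]
opening: 0.0081
finger_force: 58.7
```

Emit:
arm_command([
  [0.5, -2, 2.5, 0, 0, 0.04],
  [1, -5.5, 5, 0, 0, 0.08],
  [1.5, -9.5, 7, 0, 0, 0.13],
  [2, -14, 8, 0, 0, 0.17],
  [3, -18.5, 8, 0, 0, 0.21],
])

```text
time: 3.1
eef_pos: [0.5403, 0.1521, 0.1872]
ee_rot: [-0.211, 3.134, 0.0]
force: [1.4, 0.6, -4.1]
opening: 0.0078
finger_force: 58.9
```

Emit:
arm_command([
  [0.5, -4.5, 0, 0, 0, 0],
  [1, -9, 0, 0, 0, 0],
  [1.5, -13.5, 0, 0, 0, 0],
  [2, -18, 0, 0, 0, 0],
  [3, -22, 0, 0, 0, 0],
])

```text
time: 3.6
eef_pos: [0.5693, -0.0685, 0.1851]
ee_rot: [0.206, -3.132, -0.002]
force: [0.8, 0.2, -2.0]
opening: 0.0082
finger_force: 58.8
```

Emit:
arm_command([
  [1, -3, 0, 0, 0, 0],
  [2, -5.5, 0, 0, 0, 0],
  [2, -5.5, 0, 0, 0, 0],
  [2, -5.5, 0, 0, 0, 0],
  [2, -5.5, 0, 0, 0, 0],
])

```text
time: 4.1
eef_pos: [0.5898, -0.1205, 0.1859]
ee_rot: [0.208, -3.133, -0.002]
force: [0.2, 0.4, -2.4]
opening: 0.0083
finger_force: 58.9
```

Run:
```python
from h import *
np.set_printoptions(precision=4,suppress=True)
from scipy.spatial.transform import Rotation as R
snap("wrist","w2")
im=cv2.imread("pics/w2_full.png");cv2.imwrite("pics/w2.png",cv2.convertScaleAbs(im,alpha=1.3))
for i in range(4):
    s=r.read_state();M=R.from_rotvec(s['ee_rot']).as_matrix();print(s['time'],s['eef_pos'],np.degrees(np.arctan2(M[1,1],M[0,1])),M[:,2],s['force'],s['opening'])
```

```text
4.15 [ 0.59   -0.1205  0.1862] 97.63070489357138 [-0.0009  0.0007 -1.    ] [-1.2019  0.1637 -2.7155] 0.007933935949299422
4.15 [ 0.59   -0.1205  0.1862] 97.63070489357138 [-0.0009  0.0007 -1.    ] [-1.2019  0.1637 -2.7155] 0.007933935949299422
4.15 [ 0.59   -0.1205  0.1862] 97.63070489357138 [-0.0009  0.0007 -1.    ] [-1.2019  0.1637 -2.7155] 0.007933935949299422
4.15 [ 0.59   -0.1205  0.1862] 97.63070489357138 [-0.0009  0.0007 -1.    ] [-1.2019  0.1637 -2.7155] 0.007933935949299422
```

View pics/w2.png

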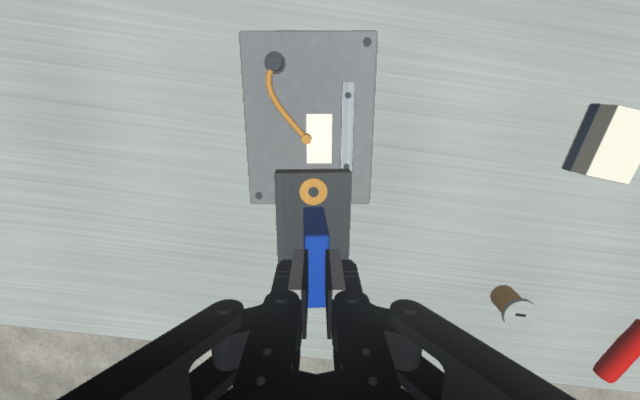

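Wrist view: the slide is held square, with its far end edge at (275..351,170). The stage is upright in the image with corners at about (240,31), (378,31), (370,203) and (250,203), the pin at (306,139) and the fence at u≈343..355. I'll enlarge to measure.

Run:
```python
from h import *
im=cv2.imread("pics/w2_full.png")[20:215,230:390]
cv2.imwrite("pics/c2.png",cv2.convertScaleAbs(cv2.resize(im,None,fx=3,fy=3,interpolation=cv2.INTER_CUBIC),alpha=1.2))
```

```text
(no output)
```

View pics/c2.png

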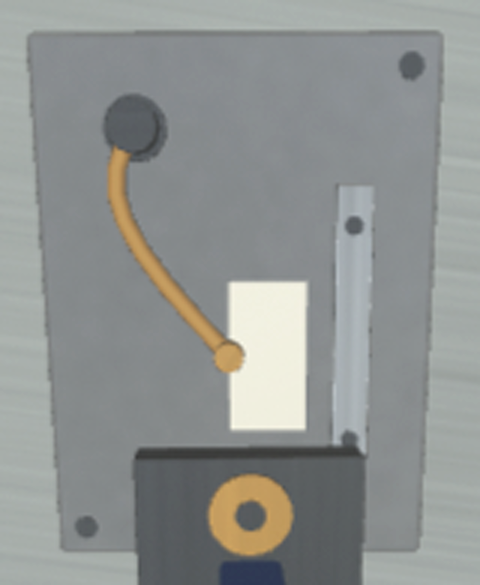

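Run:
```python
from h import *
from scipy.optimize import least_squares
np.set_printoptions(precision=4,suppress=True)
f=lambda a:np.array(a)/3.+[230-1/3,20-1/3]
px=f([(28,33),(442,33),(418,549),(62,549),(338,186),(229,357)])
# seat frame coordinates relative to seat xy, z rel. stage top
L=np.array([(-100,-75,0),(-100,55,0),(70,55,0),(70,-75,0),(0,22,4),(-1,-13,12)])/1e3
use=[0,1,2,3,5]
def P(p,L):
    c,s=np.cos(p[2]),np.sin(p[2]);return np.c_[p[0]+c*L[:,0]-s*L[:,1],p[1]+s*L[:,0]+c*L[:,1],p[3]+L[:,2]]
res=lambda p:(proj("w2",P(p,L[use]))-px[use]).ravel()
o=least_squares(res,[.553,-.123,.13,.018]);print(o.x,np.degrees(o.x[2]),o.fun)
for z in(.012,.018,.024):
    q=least_squares(lambda p:res([*p,z]),o.x[:3]);print(z,q.x,q.cost)
d=np.load("pics/w2.npz");V=d["view"];print("cam",-V[:3,:3].T@V[:3,3])
# fence face line in seat frame (y should be .022)
W=pix2z("w2",f([(338,186),(332,447)]),o.x[3]+.004)[:,:2]-o.x[:2];c,s=np.cos(o.x[2]),np.sin(o.x[2])
print("fence pts seat frame",W@np.array([[c,-s],[s,c]]))
# slide end top edge: grip height -> slide top z
for zt in(.176,.180):
    E=pix2z("w2",f([(136,456),(362,456)]),zt);print("slide end",E,np.linalg.norm(E[1]-E[0]),"mid",E.mean(0),"yaw",np.degrees(np.arctan2(*(E[1]-E[0])[1::-1]))-90)
```

```text
[ 0.5515 -0.1225  0.1342  0.0166] 7.686919203365051 [-0.0162  0.1548  0.2941 -0.125  -0.2001 -0.16    0.0898  0.0884 -0.1947
  0.0335]
0.012 [ 0.5516 -0.1226  0.1342] 4.092918964850042
0.018 [ 0.5515 -0.1225  0.1342] 0.5222048192659398
0.024 [ 0.5514 -0.1224  0.1341] 11.328620140173273
cam [ 0.5098 -0.1309  0.3613]
fence pts seat frame [[-0.0547  0.0228]
 [ 0.0312  0.0227]]
slide end [[ 0.5543 -0.1487  0.176 ]
 [ 0.5487 -0.1059  0.176 ]] 0.04316647678404709 mid [ 0.5515 -0.1273  0.176 ] yaw 7.564971999469151
slide end [[ 0.5534 -0.1483  0.18  ]
 [ 0.5478 -0.1065  0.18  ]] 0.04223490756493014 mid [ 0.5506 -0.1274  0.18  ] yaw 7.5649719994691225
```

The fit is sub-pixel: seat is at (0.5515, -0.1225), yaw 7.69°, stage top z about 16.6 mm, and the fence face reads 22.7 mm against 22. I'll go over the fence, 10 mm short of the stop, and then lower.

Emit:
arm_command([
  [-1.5, 0.5, -2, 0, 0, 0],
  [-3, 1, -5, 0, 0, 0.002],
  [-4.5, 1.5, -8.5, 0, 0, 0.002],
  [-5.2, 1.8, -11, 0, 0, 0.002],
  [-5.2, 1.8, -12.3, 0, 0, 0.002],
])

```text
time: 4.65
eef_pos: [0.5363, -0.1016, 0.0613]
ee_rot: [0.213, -3.131, -0.003]
force: [0.5, 0.4, -2.5]
opening: 0.0079
finger_force: 58.9
```

Emit:
arm_command([
  [0, 0, -0.3, 0, 0, 0],
  [0, 0, -0.7, 0, 0, 0],
  [0, 0, -1.0, 0, 0, 0],
  [0, 0, -1.4, 0, 0, 0],
  [0, 0, -1.4, 0, 0, 0],
])

```text
time: 5.15
eef_pos: [0.5386, -0.1037, 0.0498]
ee_rot: [-0.211, 3.134, 0.0]
force: [-1.0, -0.2, -2.7]
opening: 0.0083
finger_force: 58.9
```

Emit:
arm_command([
  [0, 0, 0, 0, 0, 0],
  [0, 0, 0, 0, 0, 0],
  [0, 0, 0, 0, 0, 0],
])

```text
time: 5.45
eef_pos: [0.5386, -0.1037, 0.05]
ee_rot: [-0.211, 3.134, -0.0]
force: [0.2, -0.3, -3.1]
opening: 0.0077
finger_force: 58.9
```

Run:
```python
from h import *
np.set_printoptions(precision=4,suppress=True)
snap("wrist","w3",(200,100,460,295),3)
s=r.read_state();print(s['eef_pos'],s['force'],s['ft_torque'])
```

```text
[ 0.5385 -0.1037  0.05  ] [-0.362  -0.124  -3.7789] [-0.0077 -0.0045  0.0294]
```

View pics/w3.png

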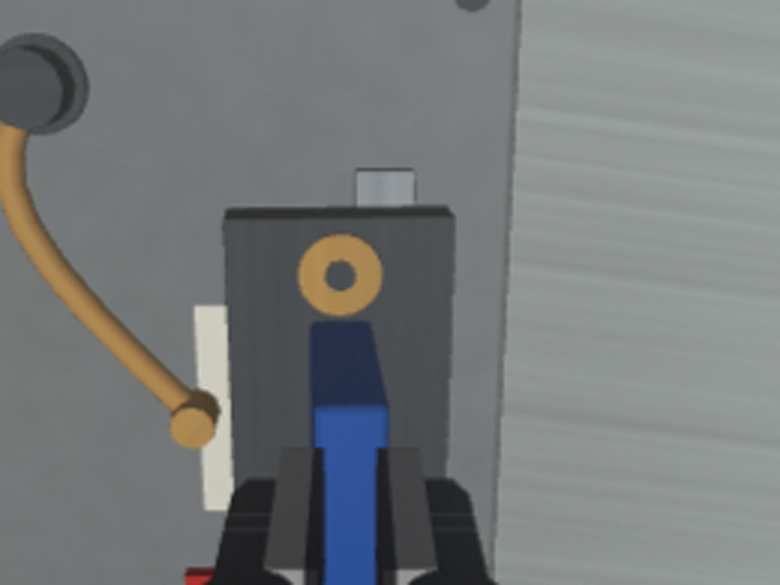

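The slide sits over the fence and clear of the pin, whose top is at (192,427) while the slide's edge is at u≈230. Its underside is about 10 to 14 mm above the stage, so I'll lower 5 mm while watching the force.

Emit:
arm_command([
  [0, 0, -0.15, 0, 0, 0],
  [0, 0, -0.3, 0, 0, 0],
  [0, 0, -0.5, 0, 0, 0],
  [0, 0, -0.5, 0, 0, 0],
  [0, 0, -0.5, 0, 0, 0],
])

```text
time: 6.0
eef_pos: [0.5383, -0.1035, 0.0446]
ee_rot: [0.211, -3.134, -0.0]
force: [-0.5, -0.4, -2.5]
opening: 0.0081
finger_force: 58.9
```

Emit:
arm_command([
  [0, 0, -0.1, 0, 0, 0],
  [0, 0, -0.1, 0, 0, 0],
  [0, 0, -0.1, 0, 0, 0],
])

```text
time: 6.3
eef_pos: [0.5384, -0.1036, 0.0438]
ee_rot: [0.211, -3.135, -0.0]
force: [1.1, 0.0, -2.3]
opening: 0.0083
finger_force: 58.9
```

Emit:
arm_command([
  [0.03, -0.2, 0, 0, 0, 0],
  [0.05, -0.4, 0, 0, 0, 0],
  [0.08, -0.6, 0, 0, 0, 0],
  [0.1, -0.8, 0, 0, 0, 0],
  [0.13, -1.0, 0, 0, 0, 0],
])

```text
time: 6.8
eef_pos: [0.5397, -0.1132, 0.0438]
ee_rot: [-0.211, 3.134, 0.002]
force: [-0.2, 4.4, -0.7]
opening: 0.0083
finger_force: 59.3
```

Run:
```python
from h import *
np.set_printoptions(precision=4,suppress=True)
s=r.read_state();print(s['eef_pos'],s['force'],s['ft_torque'])
```

```text
[ 0.5397 -0.1132  0.0438] [-0.1874  4.4497 -0.7473] [ 1.14    0.0468 -0.0096]
```

The pin is engaged, with a 4.4 N reaction. I'll keep drawing it back.

Emit:
arm_command([
  [0.03, -0.25, 0, 0, 0, 0],
  [0.07, -0.5, 0, 0, 0, 0],
  [0.1, -0.75, 0, 0, 0, 0],
  [0.13, -1.0, 0, 0, 0, 0],
  [0.16, -1.25, 0, 0, 0, 0],
])

```text
time: 7.3
eef_pos: [0.5417, -0.1257, 0.0437]
ee_rot: [-0.212, 3.134, 0.002]
force: [1.7, 6.3, -3.0]
opening: 0.0079
finger_force: 58.8
```

Emit:
arm_command([
  [0, 0, 0, 0, 0, 0],
  [0, 0, 0, 0, 0, 0],
])

```text
time: 7.5
eef_pos: [0.5416, -0.1257, 0.0437]
ee_rot: [-0.211, 3.134, 0.002]
force: [1.8, 5.5, -1.6]
opening: 0.0083
finger_force: 59.0
```

Run:
```python
from h import *
np.set_printoptions(precision=4,suppress=True)
snap("wrist","w4",(200,100,460,295),3)
s=r.read_state();p=s['eef_pos'];d=p[:2]+[.0009,-.0015]-[.5515,-.1225];print(p,s['force'],d@[.9910,.1337],d@[-.1337,.9910])
```

```text
[ 0.5416 -0.1256  0.0437] [ 2.1413  6.7278 -2.5566] -0.009543168099016943 -0.0033799547844642983
```

View pics/w4.png

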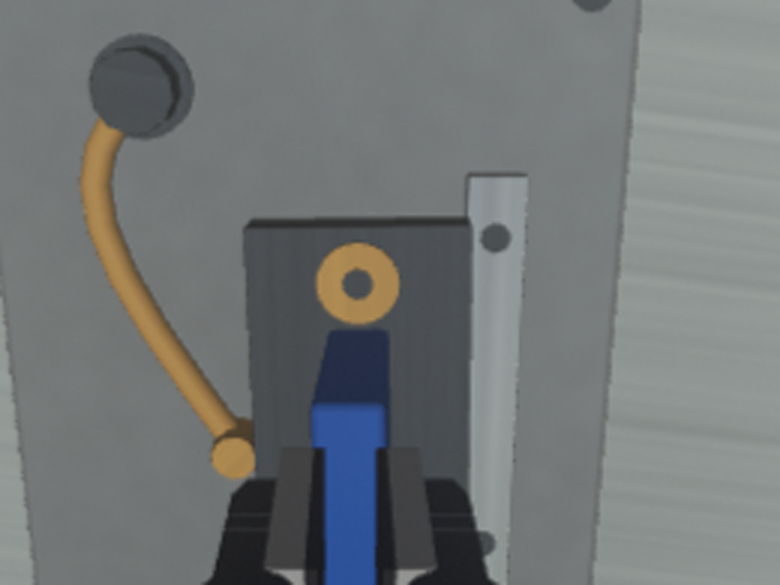

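The slide's right edge (u≈470) clears the fence face (u≈469, 12 mm lower) by only 1 to 2 mm, and the pin bears on its left side at (234,458). I'll draw 2.5 mm further and then lower in small steps.

Emit:
arm_command([
  [0.03, -0.25, 0, 0, 0, 0],
  [0.03, -0.25, -0.1, 0, 0, 0],
  [0.03, -0.25, -0.2, 0, 0, 0],
  [0.03, -0.25, -0.3, 0, 0, 0],
  [0.03, -0.25, -0.3, 0, 0, 0],
])

```text
time: 8.05
eef_pos: [0.5419, -0.1281, 0.0407]
ee_rot: [-0.211, 3.134, 0.002]
force: [1.8, 5.3, -1.5]
opening: 0.0082
finger_force: 59.5
```

Emit:
arm_command([
  [0, 0, -0.1, 0, 0, 0],
  [0, 0, -0.1, 0, 0, 0],
  [0, 0, -0.1, 0, 0, 0],
])

```text
time: 8.35
eef_pos: [0.5422, -0.1282, 0.04]
ee_rot: [-0.211, 3.133, 0.001]
force: [2.2, 5.7, -0.3]
opening: 0.0081
finger_force: 59.9
```

Emit:
arm_command([
  [0, 0, -0.1, 0, 0, 0],
  [0, 0, -0.1, 0, 0, 0],
  [0, 0, -0.1, 0, 0, 0],
])

```text
time: 8.65
eef_pos: [0.5427, -0.1282, 0.0395]
ee_rot: [-0.212, 3.132, 0.001]
force: [2.4, 6.2, 0.5]
opening: 0.008
finger_force: 60.4
```

Emit:
arm_command([
  [0, 0, -0.1, 0, 0, 0],
  [0, 0, -0.1, 0, 0, 0],
  [0, 0, -0.1, 0, 0, 0],
])

```text
time: 8.95
eef_pos: [0.5432, -0.1282, 0.039]
ee_rot: [-0.212, 3.131, 0.001]
force: [1.6, 8.5, 5.2]
opening: 0.0083
finger_force: 61.1
```

Run:
```python
from h import *
np.set_printoptions(precision=4,suppress=True)
from scipy.spatial.transform import Rotation as R
s=r.read_state();p=s['eef_pos'];M=R.from_rotvec(s['ee_rot']).as_matrix();d=p[:2]+[.0009,-.0015]-[.5515,-.1225];print(p,s['force'],s['ft_torque'],M[:,2],np.degrees(np.arctan2(M[1,1],M[0,1])),d@[.9910,.1337],d@[-.1337,.9910])
```

```text
[ 0.5432 -0.1282  0.039 ] [1.5867 8.5174 5.1501] [ 1.8959 -0.7006  0.0746] [ 0.0033  0.001  -1.    ] 97.73555659754335 -0.008334097286224685 -0.006098990017158061
```

Emit:
arm_command([
  [0, 0, 0.1, 0, 0, 0],
  [-0.01, 0.1, 0.1, 0, 0, 0],
  [-0.03, 0.2, 0.1, 0, 0, 0],
  [-0.04, 0.3, 0.1, 0, 0, 0],
  [-0.04, 0.3, 0.1, 0, 0, 0],
])

```text
time: 9.45
eef_pos: [0.5417, -0.1255, 0.039]
ee_rot: [-0.211, 3.133, 0.0]
force: [2.4, 5.5, -2.3]
opening: 0.0083
finger_force: 60.3
```

Emit:
arm_command([
  [-0.01, 0.1, 0, 0, 0, 0],
  [-0.01, 0.1, 0, 0, 0, 0],
  [-0.01, 0.1, 0, 0, 0, 0],
])

```text
time: 9.75
eef_pos: [0.5414, -0.1248, 0.0389]
ee_rot: [-0.211, 3.134, -0.0]
force: [2.4, 2.9, -0.9]
opening: 0.0083
finger_force: 60.0
```

Emit:
arm_command([
  [-0.01, 0.1, 0, 0, 0, 0],
  [-0.01, 0.1, 0, 0, 0, 0],
  [-0.01, 0.1, 0, 0, 0, 0],
])

```text
time: 10.05
eef_pos: [0.5412, -0.124, 0.039]
ee_rot: [-0.21, 3.134, -0.001]
force: [2.5, -0.1, 0.3]
opening: 0.0079
finger_force: 60.4
```

The slide is on the plate at TCP z≈39 mm. The fence has taken up the pin force (Fy 5.5 → 0), so it's flush. Next I push along the fence to the stop.

Emit:
arm_command([
  [0.1, 0.01, 0, 0, 0, 0],
  [0.25, 0.03, 0, 0, 0, 0],
  [0.4, 0.05, 0, 0, 0, 0],
  [0.55, 0.07, 0, 0, 0, 0],
  [0.7, 0.09, 0, 0, 0, 0],
])

```text
time: 10.55
eef_pos: [0.5463, -0.1234, 0.0391]
ee_rot: [0.209, -3.131, 0.002]
force: [-10.1, -2.7, 10.5]
opening: 0.008
finger_force: 62.3
```

Emit:
arm_command([
  [0.05, 0.01, 0, 0, 0, 0],
  [0.1, 0.01, 0, 0, 0, 0],
  [0.1, 0.01, 0, 0, 0, 0],
])

```text
time: 10.85
eef_pos: [0.5474, -0.1233, 0.0391]
ee_rot: [0.209, -3.131, 0.002]
force: [-9.8, -1.1, 9.9]
opening: 0.0081
finger_force: 62.1
```

Emit:
arm_command([
  [0, 0, 0.05, 0, 0, 0],
  [0, 0, 0.1, 0, 0, 0],
  [0, 0, 0.15, 0, 0, 0],
  [0, 0, 0.15, 0, 0, 0],
])

```text
time: 11.25
eef_pos: [0.5474, -0.1228, 0.0395]
ee_rot: [0.21, -3.131, 0.0]
force: [-5.7, -1.4, 0.6]
opening: 0.0082
finger_force: 60.3
```

Run:
```python
from h import *
np.set_printoptions(precision=4,suppress=True)
from scipy.spatial.transform import Rotation as R
s=r.read_state();p=s['eef_pos'];M=R.from_rotvec(s['ee_rot']).as_matrix();d=p[:2]+[.0009,-.0015]-[.5515,-.1225];print(p,s['force'],s['ft_torque'],M[:,2],np.degrees(np.arctan2(M[1,1],M[0,1])),d@[.9910,.1337],d@[-.1337,.9910])
```

```text
[ 0.5474 -0.1228  0.0395] [-5.7311 -1.4291  0.5709] [-0.1674  1.2531  0.0307] [-0.0035 -0.0003 -1.    ] 97.6560535306051 -0.0033672779211140285 -0.0013744844483320167
```

Emit:
arm_command([
  [0.1, 0.01, 0.03, 0, 0, 0],
  [0.1, 0.01, 0.03, 0, 0, 0],
  [0.1, 0.01, 0.03, 0, 0, 0],
])

```text
time: 11.55
eef_pos: [0.5485, -0.1227, 0.04]
ee_rot: [0.21, -3.131, 0.0]
force: [-6.0, -1.3, 2.0]
opening: 0.0082
finger_force: 60.6
```

Emit:
arm_command([
  [0.1, 0.01, 0, 0, 0, 0],
  [0.1, 0.01, 0, 0, 0, 0],
  [0.1, 0.01, 0, 0, 0, 0],
])

```text
time: 11.85
eef_pos: [0.5495, -0.1226, 0.0402]
ee_rot: [0.21, -3.131, 0.0]
force: [-7.4, -0.3, 2.9]
opening: 0.0087
finger_force: 60.8
```

Emit:
arm_command([
  [0.1, 0.01, 0, 0, 0, 0],
  [0.1, 0.01, 0, 0, 0, 0],
  [0.1, 0.01, 0, 0, 0, 0],
])

```text
time: 12.15
eef_pos: [0.5505, -0.1226, 0.0403]
ee_rot: [0.21, -3.131, 0.001]
force: [-6.4, -0.2, 3.4]
opening: 0.0077
finger_force: 60.9
```

Emit:
arm_command([
  [0.05, 0.01, 0, 0, 0, 0],
  [0.1, 0.01, 0, 0, 0, 0],
  [0.1, 0.01, 0, 0, 0, 0],
])

```text
time: 12.45
eef_pos: [0.5515, -0.1225, 0.0403]
ee_rot: [0.21, -3.131, 0.001]
force: [-6.6, -1.4, 4.3]
opening: 0.0081
finger_force: 61.0
```

Emit:
arm_command([
  [0.05, 0.01, 0, 0, 0, 0],
  [0.05, 0.01, 0, 0, 0, 0],
  [0.05, 0.01, 0, 0, 0, 0],
])

```text
time: 12.75
eef_pos: [0.552, -0.1224, 0.0404]
ee_rot: [0.21, -3.131, 0.001]
force: [-8.3, -2.0, 4.4]
opening: 0.0082
finger_force: 61.0
```

Run:
```python
from h import *
snap("wrist","w5");snap("top","t5");snap("scene","s5")
g=lambda n,a,b,c,d,w,h:cv2.convertScaleAbs(cv2.resize(cv2.imread(f"pics/{n}_full.png")[b:d,a:c],(w,h),interpolation=cv2.INTER_CUBIC),alpha=1.2)
C=np.zeros((600,790,3),np.uint8);C[:585,:480]=g("w5",230,100,390,295,480,585)
C[:330,485:785]=g("t5",390,170,475,264,300,330);C[335:585,485:785]=g("s5",180,145,276,225,300,250)
cv2.imwrite("pics/c5.png",C)
```

```text
(no output)
```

View pics/c5.png

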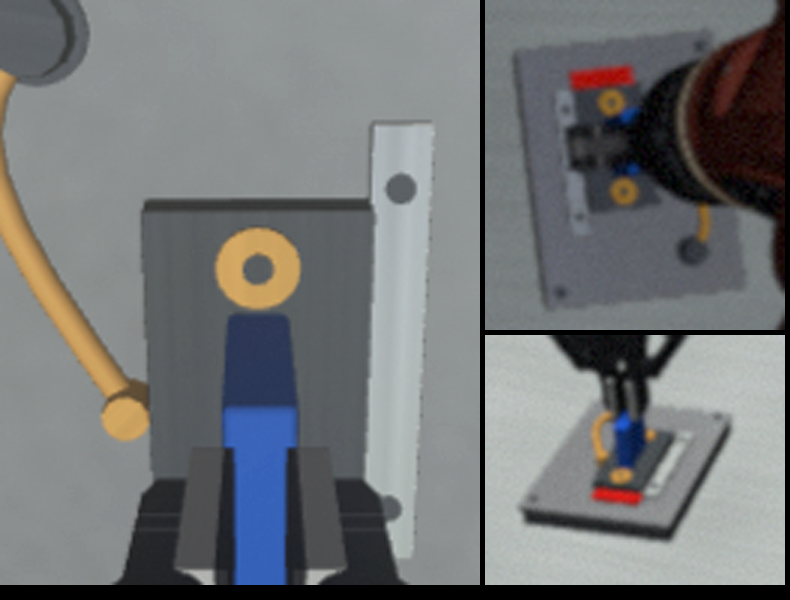

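The wrist view shows the slide flush to the fence with the pin bearing on it. However, its rear end looks larger and sits higher than before, so the slide has pitched front-edge-down by about 2.5° in the pads; the 1.9 mm rise of the TCP agrees. I'll rotate it flat about its front edge before letting go.

Emit:
arm_command([
  [-0.03, 0, -0.04, 0.001, -0.01, 0],
  [-0.05, -0.01, -0.08, 0.002, -0.02, 0],
  [-0.08, -0.01, -0.12, 0.004, -0.03, 0],
  [-0.08, -0.01, -0.12, 0.004, -0.03, 0],
])

```text
time: 13.3
eef_pos: [0.5521, -0.1222, 0.0393]
ee_rot: [-0.208, 3.105, 0.003]
force: [-4.9, 0.0, 2.5]
opening: 0.0086
finger_force: 60.8
```

Run:
```python
from h import *
np.set_printoptions(precision=4,suppress=True)
from scipy.spatial.transform import Rotation as R
snap("wrist","w6")
s=r.read_state();M=R.from_rotvec(s['ee_rot']).as_matrix();print(s['eef_pos'],s['force'],s['ft_torque'],M[:,2])
# rear-end edge: row profile at ring-free columns, and left/right extents
for n in("w2","w4","w5","w6"):
    g=cv2.cvtColor(np.load(f"pics/{n}.npz")["img"],cv2.COLOR_RGB2GRAY).astype(float)
    col=g[160:185,282:292].mean(1); print(n,col.round(0)[:22])
```

```text
[ 0.552  -0.1222  0.0392] [-5.38    1.2258  3.7784] [0.1309 1.3253 0.0144] [ 0.0291  0.0041 -0.9996]
w2 [114. 114. 114. 114. 114. 114. 114. 113. 113.  72.  52.  51.  51.  70.
  76.  76.  76.  76.  76.  77.  77.  76.]
w4 [119. 119. 119. 118. 118. 118. 118. 118. 118. 118. 118. 118. 105.  69.
  53.  49.  71.  78.  78.  78.  78.  78.]
w5 [119. 119. 119. 119. 118. 118.  78.  52.  49.  49.  63.  77.  78.  78.
  79.  78.  78.  78.  78.  78.  78.  78.]
w6 [119. 119. 119. 119. 118. 118.  78.  52.  49.  49.  57.  75.  79.  79.
  78.  78.  78.  78.  78.  78.  79.  78.]
```

Run:
```python
from h import *
np.set_printoptions(precision=4,suppress=True)
top=.0166
def edge(line,lo,hi,pos):
    d=np.abs(np.diff(line))[lo:hi];d=d*(d>.4*d.max());return lo+.5+(d*np.arange(len(d))).sum()/d.sum()+0*pos
for n,rows in(("w2",range(175,190,4)),("w4",range(178,192,4)),("w5",range(173,190,4)),("w6",range(173,240,8))):
    g=cv2.GaussianBlur(cv2.cvtColor(np.load(f"pics/{n}.npz")["img"],cv2.COLOR_RGB2GRAY),(3,3),0).astype(float)
    for v in rows:
        ln=g[v-1:v+2].mean(0);print(n,v,[(int(i),int(ln[i+1]-ln[i-1])) for i in range(262,372) if abs(ln[i+1]-ln[i-1])>12 and abs(ln[i+1]-ln[i-1])>=max(abs(ln[i+2]-ln[i]),abs(ln[i]-ln[i-2]))])
```

```text
w2 175 [(274, -26), (351, 28), (371, 20)]
w2 179 [(274, -25), (306, 14), (320, -18), (351, 27), (371, 18)]
w2 183 [(274, -29), (302, 32), (324, -32), (351, 27), (370, 19), (371, 19)]
w2 187 [(274, -28), (300, 40), (309, -21), (316, 22), (326, -36), (351, 27), (371, 20)]
w4 178 [(280, -27), (357, 48), (360, -47), (370, 43)]
w4 182 [(280, -27), (312, 18), (325, -17), (357, 50), (361, -35), (369, 35)]
w4 186 [(281, -26), (308, 34), (330, -30), (357, 47)]
w4 190 [(281, -28), (306, 40), (315, -24), (322, 24), (332, -38), (357, 48)]
w5 173 [(276, -31), (355, 48)]
w5 177 [(276, -29), (308, 18), (322, -17), (354, 52)]
w5 181 [(276, -27), (304, 35), (326, -28), (354, 52)]
w5 185 [(276, -27), (302, 42), (312, -24), (319, 24), (329, -41), (354, 51)]
w5 189 [(277, -26), (301, 42), (310, -46), (321, 41), (330, -40), (354, 49)]
w6 173 [(276, -27), (354, 52)]
w6 181 [(276, -31), (304, 33), (327, -32), (354, 49)]
w6 189 [(276, -26), (301, 48), (310, -48), (320, 44), (329, -43), (354, 49)]
w6 197 [(277, -27), (304, 35), (327, -32), (353, 54), (371, -25)]
w6 205 [(277, -27), (305, -12), (325, 13), (353, 51), (371, -22)]
w6 213 [(263, 19), (277, -27), (304, -21), (305, -21), (326, 21), (353, 49), (370, -24)]
w6 221 [(265, -20), (269, 18), (278, -27), (304, -23), (327, 22), (352, 55), (370, -22)]
w6 229 [(263, 13), (269, -25), (304, -21), (328, 23), (352, 53), (370, -20)]
w6 237 [(264, 19), (278, -47), (352, 49), (369, -24)]
```

Run:
```python
from h import *
np.set_printoptions(precision=3,suppress=True)
from scipy.optimize import least_squares
from scipy.spatial.transform import Rotation as R
# subpixel side edges of plate; fit slide pose relative to the TCP-level camera: z of rear top edge and pitch
pred={}
for n,r0,L0,R0 in(("w2",175,274,351),("w5",173,276,355),("w6",173,276,354)):
    g=cv2.GaussianBlur(cv2.cvtColor(np.load(f"pics/{n}.npz")["img"],cv2.COLOR_RGB2GRAY),(3,3),0).astype(float)
    vs=np.arange(r0,r0+60,2);Ls=[];Rs=[]
    for v in vs:
        d=np.abs(np.gradient(g[v-1:v+2].mean(0)))
        def c(u):
            w=d[u-3:u+4];return (w*np.arange(u-3,u+4)).sum()/w.sum()
        Ls.append(c(L0+(v-r0)//25));Rs.append(c(R0-(v-r0)//25))
    lp=np.polyfit(vs,Ls,1);rp=np.polyfit(vs,Rs,1)
    k=np.load(f"pics/{n}.npz");V=k["view"]
    uv=np.array([(np.polyval(p,v),v) for v in vs for p in(lp,rp)])
    col=g[160:185,282:292].mean(1);i=np.argmin(col);e=160+i+np.argmax(np.diff(col[i:i+5]))+.5
    res={}
    # plane z=z0 - t*s, s along slide (yaw from image): find z0,t such that width =44 everywhere
    def W(p):
        z0,t=p;out=[]
        for v in(e,e+20,e+40,e+55):
            P=[]
            for q in(lp,rp):
                o=-V[:3,:3].T@V[:3,3];w=V[:3,:3].T@np.array([(np.polyval(q,v)-k["k"][2])/k["k"][0],(v-k["k"][3])/k["k"][1],1])
                # s measured along stage x from camera foot
                ex=np.array([.991,.1337]);a=(z0-o[2])/(w[2]+t*(w[:2]@ex));P.append(o+a*w)
            out.append(np.linalg.norm(P[0]-P[1])-.044)
        W.P=P;return np.array(out)*1e3
    s=least_squares(W,[V[2,3]*0+.1 if n=="w2" else .03,0.],x_scale=[.01,.05]);o=-V[:3,:3].T@V[:3,3]
    print(n,"edge row",e,"widths",[round(np.polyval(rp,v)-np.polyval(lp,v),2) for v in(e,e+55)],"pitch front-down rad",s.x[1],"cam z",o[2],"z at foot",s.x[0],"cam axis",V[2,:3])
```

```text
w2 edge row 172.5 widths [np.float64(77.92), np.float64(73.6)] pitch front-down rad 0.01782331948250877 cam z 0.36134951949127375 z at foot 0.1795846563583844 cam axis [ 0.305  0.041 -0.952]
w5 edge row 170.5 widths [np.float64(78.76), np.float64(74.18)] pitch front-down rad 0.036088915653480345 cam z 0.21599753159479046 z at foot 0.036442361017174074 cam axis [ 0.303  0.04  -0.952]
w6 edge row 170.5 widths [np.float64(78.75), np.float64(73.97)] pitch front-down rad 0.01723673778838625 cam z 0.2121966499500377 z at foot 0.03338406108331901 cam axis [ 0.334  0.044 -0.942]
```

The measured pitch is back to the freely hanging value (0.017 against 0.018), so the slide is flat again. I'll open the fingers a little and look at the settled slide.

Emit:
arm_command([
  [0, 0, 0, 0, 0, 0],
  [0, 0, 0, 0, 0, 0],
  [0, 0, 0, 0, 0, 0],
  [0, 0, 0, 0, 0, 0],
], jaw=3)

```text
time: 13.75
eef_pos: [0.553, -0.1223, 0.0395]
ee_rot: [-0.209, 3.104, 0.003]
force: [0.4, 0.7, 0.3]
opening: 0.0302
finger_force: 0.0
```

Run:
```python
from h import *
np.set_printoptions(precision=4,suppress=True)
from scipy.spatial.transform import Rotation as R
snap("wrist","w7")
s=r.read_state();M=R.from_rotvec(s['ee_rot']).as_matrix();print(s['eef_pos'],s['force'],M[:,2],s['opening'])
```

```text
[ 0.553  -0.1222  0.0394] [ 0.3118  0.2999 -0.3834] [ 0.0304  0.004  -0.9995] 0.02985429776516172
```

Emit:
arm_command([
  [0, 0, 0.7, 0, 0, 0],
  [0, 0, 1.7, 0, 0, 0],
  [0, 0, 3, 0, 0, 0],
  [0, 0, 4.5, -0.002, 0.015, 0],
  [0, 0, 4.5, -0.004, 0.03, 0],
])

```text
time: 14.3
eef_pos: [0.5544, -0.123, 0.0878]
ee_rot: [-0.21, 3.131, -0.004]
force: [0.4, 0.1, 0.8]
opening: 0.0299
finger_force: 0.0
```

Emit:
arm_command([
  [-1.2, -0.16, 0, 0, 0, 0],
  [-2.5, -0.34, 0, 0, 0, 0],
  [-4.0, -0.54, 0, 0, 0, 0],
  [-4.0, -0.54, 0, 0, 0, 0],
  [-4.0, -0.54, 0, 0, 0, 0],
], jaw=0)

```text
time: 14.8
eef_pos: [0.5131, -0.1277, 0.0845]
ee_rot: [-0.21, 3.134, -0.0]
force: [0.4, 0.6, 0.0]
opening: 0.0001
finger_force: 0.0
```

Emit:
arm_command([
  [0, 0, -1.2, 0, 0, 0],
  [0, 0, -2.5, 0, 0, 0],
  [0, 0, -3.7, 0, 0, 0],
  [0, 0, -4.5, 0, 0, 0],
  [0, 0, -4.5, 0, 0, 0],
])

```text
time: 15.3
eef_pos: [0.5116, -0.1269, 0.0374]
ee_rot: [0.211, -3.132, -0.003]
force: [-1.0, 0.0, 1.0]
opening: 0.0
finger_force: 0.0
```

Run:
```python
from h import *
np.set_printoptions(precision=4,suppress=True)
from scipy.spatial.transform import Rotation as R
s=r.read_state();M=R.from_rotvec(s['ee_rot']).as_matrix();print(s['eef_pos'],s['force'],M[:,2],s['opening'],s['finger_force'])
```

```text
[ 0.5116 -0.1269  0.0374] [-0.9993  0.0132  1.0007] [-0.0026  0.0015 -1.    ] 1.526828865399302e-05 0.0
```

Emit:
arm_command([
  [0, 0, -0.3, 0, 0, 0],
  [0.1, 0.01, -0.5, 0, 0, 0],
  [0.2, 0.03, -0.6, 0, 0, 0],
  [0.3, 0.04, -0.6, 0, 0, 0],
  [0.4, 0.05, -0.6, 0, 0, 0],
])

```text
time: 15.8
eef_pos: [0.517, -0.1272, 0.0336]
ee_rot: [-0.211, 3.134, -0.0]
force: [0.6, -0.4, -0.5]
opening: 0.0
finger_force: 0.0
```

Emit:
arm_command([
  [0.1, 0.01, 0, 0, 0, 0],
  [0.2, 0.03, 0, 0, 0, 0],
  [0.2, 0.03, 0, 0, 0, 0],
])

```text
time: 16.1
eef_pos: [0.5189, -0.1268, 0.0335]
ee_rot: [-0.211, 3.134, 0.0]
force: [-0.3, 1.9, -0.9]
opening: -0.0001
finger_force: 0.0
```

Emit:
arm_command([
  [0.1, 0.01, 0, 0, 0, 0],
  [0.1, 0.01, 0, 0, 0, 0],
])

```text
time: 16.3
eef_pos: [0.5198, -0.1267, 0.0334]
ee_rot: [-0.211, 3.134, 0.0]
force: [0.6, 0.2, -0.0]
opening: -0.0
finger_force: 0.0
```

Emit:
arm_command([
  [0.1, 0.01, 0, 0, 0, 0],
  [0.1, 0.01, 0, 0, 0, 0],
  [0.1, 0.01, 0, 0, 0, 0],
])

```text
time: 16.6
eef_pos: [0.5207, -0.1266, 0.0334]
ee_rot: [0.211, -3.134, -0.0]
force: [-0.3, 1.2, 0.5]
opening: 0.0002
finger_force: 0.0
```

Emit:
arm_command([
  [0.1, 0.01, 0, 0, 0, 0],
  [0.1, 0.01, 0, 0, 0, 0],
  [0.1, 0.01, 0, 0, 0, 0],
])

```text
time: 16.9
eef_pos: [0.5217, -0.1265, 0.0334]
ee_rot: [0.211, -3.134, -0.0]
force: [-0.3, 0.7, -0.2]
opening: -0.0001
finger_force: 0.0
```

Emit:
arm_command([
  [0.1, 0.01, 0, 0, 0, 0],
  [0.1, 0.01, 0, 0, 0, 0],
  [0.1, 0.01, 0, 0, 0, 0],
])

```text
time: 17.2
eef_pos: [0.5227, -0.1264, 0.0334]
ee_rot: [0.211, -3.135, -0.0]
force: [-0.3, 0.3, 0.5]
opening: 0.0001
finger_force: 0.0
```

Emit:
arm_command([
  [0.1, 0.01, 0, 0, 0, 0],
  [0.1, 0.01, 0, 0, 0, 0],
  [0.1, 0.01, 0, 0, 0, 0],
])

```text
time: 17.5
eef_pos: [0.5233, -0.1263, 0.0333]
ee_rot: [0.21, -3.134, -0.0]
force: [-3.8, -0.4, 3.4]
opening: -0.0
finger_force: 2.4
```

Emit:
arm_command([
  [0.1, 0.01, 0, 0, 0, 0],
  [0.1, 0.01, 0, 0, 0, 0],
  [0.1, 0.01, 0, 0, 0, 0],
])

```text
time: 17.8
eef_pos: [0.5235, -0.1264, 0.0334]
ee_rot: [0.21, -3.132, 0.0]
force: [-9.2, -0.8, 5.6]
opening: 0.0
finger_force: 5.0
```

Emit:
arm_command([
  [0.1, 0.01, 0, 0, 0, 0],
  [0.1, 0.01, 0, 0, 0, 0],
  [0.1, 0.01, 0, 0, 0, 0],
])

```text
time: 18.1
eef_pos: [0.5237, -0.1265, 0.0335]
ee_rot: [0.209, -3.13, 0.001]
force: [-13.6, -2.7, 9.9]
opening: 0.0002
finger_force: 7.4
```

The push stalled against the end stop: force is rising about 5 N per mm with almost no motion. I'll back off, rise and verify.

Emit:
arm_command([
  [-0.2, -0.03, 0, 0, 0, 0],
  [-0.5, -0.07, 0, 0, 0, 0],
  [-1.0, -0.13, 0, 0, 0, 0],
  [-1.0, -0.13, 1.5, 0, 0, 0],
  [-1.0, -0.13, 3.5, 0, 0, 0],
])

```text
time: 18.6
eef_pos: [0.5151, -0.127, 0.0687]
ee_rot: [0.21, -3.134, -0.002]
force: [-0.2, -0.3, 0.2]
opening: 0.0002
finger_force: 0.0
```

Emit:
arm_command([
  [0, 0, 4, 0, 0, 0],
  [0, 0, 8, 0, 0, 0],
  [3, 0, 11, 0, 0, 0],
  [7, 0, 13, 0, 0, 0],
  [11, 0, 13, 0, 0, 0],
])

```text
time: 19.1
eef_pos: [0.6288, -0.128, 0.2042]
ee_rot: [-0.21, 3.127, -0.005]
force: [0.4, -0.2, 1.4]
opening: 0.0004
finger_force: 0.0
```

Emit:
arm_command([
  [0, 0, 0, 0, 0, 0],
  [0, 0, 0, 0, 0, 0],
  [0, 0, 0, 0, 0, 0],
])

```text
time: 19.4
eef_pos: [0.6252, -0.1273, 0.1993]
ee_rot: [-0.211, 3.134, -0.0]
force: [-0.3, -0.1, 0.6]
opening: 0.0001
finger_force: 0.0
```

Run:
```python
from h import *
np.set_printoptions(precision=4,suppress=True)
snap("wrist","w8");print(r.read_state()['eef_pos'],r.read_state()['force'])
T=np.array([.5515,-.1225]);c,s=np.cos(.1342),np.sin(.1342)
Q=lambda x,y,z:[T[0]+c*x-s*y,T[1]+s*x+c*y,.0166+z]
p=proj("w8",[Q(-.1,-.075,0),Q(-.1,.055,0),Q(.07,.055,0),Q(.07,-.075,0),Q(.04,.022,.004),Q(-.04,-.022,.01),Q(.04,-.022,.01)]);print(p)
a=np.maximum(p[:4].min(0).astype(int)-5,0);b=np.minimum(p[:4].max(0).astype(int)+5,[639,399]);print(a,b)
im=cv2.imread("pics/w8_full.png")[a[1]:b[1],a[0]:b[0]];k=3
cv2.imwrite("pics/c8.png",cv2.resize(im,None,fx=k,fy=k,interpolation=cv2.INTER_CUBIC)[:600,:800])
```

```text
[ 0.6251 -0.1273  0.1996] [-0.7988 -0.5716 -0.9687]
[[251.9901  -7.2808]
 [389.4865  -7.4016]
 [379.0255 169.1042]
 [261.3428 169.1576]
 [350.3497 142.2786]
 [308.2975  60.3805]
 [308.9126 143.0912]]
[246   0] [394 174]
```

View pics/c8.png

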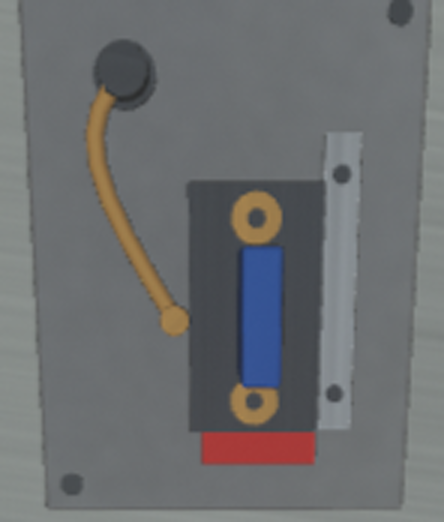

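The final view shows the slide flush along the fence, with its front edge on the red stop (crop v≈432). Its rear edge is at image row 60.3 against 60.4 predicted, its left edge at 308.7 against 308.3, and the pin bears on its long side. The gripper is clear, so I'm handing in.

```bash
python3 -c "
from plant import r
print(r.finish_job())"
```

```text
the job is handed in; nothing more can be done
None
```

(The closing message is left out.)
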